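# Put the sanding sleeves away on their pegs

## Robot

A 6-joint arm with a two-finger parallel gripper is mounted at the origin on the work surface. World frame = base frame: x ahead of the robot, y to its left, z up, the work surface at z = 0. Lengths are in m, angles in rad, forces in N, time in s.
With the tool pointing down it reaches from about 0.35 to 0.775 m from the base axis. Payload 7.3 kg.
Tool frame: the origin (TCP) lies on the centre line of the jaws, within the pads' length; the fingertips stand ahead of it and the grasp point (between the pads) lies 11 mm behind it (robot.nose_length is the z of the fingertips in the tool frame, in m); z points along the fingers, y is the line along which they close (so a half turn about z gives the same grasp; the last joint's range is limited). The gripper opens to 92 mm and grips with 3 to 60 N. Pads are 19 mm wide; open, the fingers measure 130 mm over their backs; the gripper's body (75 mm by 190 mm) begins 47 mm behind the grasp point.
Start: joints at [0.995, 0.342, 1.524, -0, 1.275, -0.146], TCP at [0.219, 0.477, 0.235] pointing down, gripper open.
Joint ranges: [-2.53, 2.53], [-0.77, 2.02], [0.04, 2.7], [-1, 4.14], [0.28, 2.66], [-3.11, 3.11]. Speed limits (rad/s): [2.57, 2.57, 3.14, 3.14, 3.14, 3.14].

## Interface

Orientations are given as [roll, pitch, yaw] about the fixed x, y, z axes, in that order (R = Rz(yaw) Ry(pitch) Rx(roll)).
In Python, from cell import robot, cams gives the robot as it stands. The module is installed in compiled form; this text tells all that it offers.
- The arm moves only by the tool carry_out, never from a script. Its argument "deltas" is a list of rows, each a list of 7 numbers: the shift along the tool's x, y, z in cm, then the turn, a rotation vector about the tool's x, y, z in rad, then the opening, from 0 (shut) to 1 (fully open). A call has exactly 8 rows; each row shifts and turns the commanded pose from where the row before left it, along the tool's axes as they then stand; what a row does not reach is not made up. A row lasts 1/12 s, in which the tool goes at most 41.7 mm and 7.16 degrees, less where a joint would pass 70% of its speed; a pose out of reach is approached as far as the arm can. A call is refused whole if a number of a shift passes 4.17 or a number of a turn 0.125, either way. A call with a gripper value outside its range is refused whole. The fingers move at their own pace and stop on an object; "force" is the grip in N (left out, the last holds). Time passes only in rows, so rows that do not move let the fingers close, or fill a call up. It gives the time, the measured TCP pose, the force, the opening and the grip force at its end, in the units of the state.
- robot.observe(): the state, without advancing time (a new reading comes with each control period).
- cams.read_camera(name): name is "side" or "top"; returns a dict with "image" (400x640x3 uint8, blue, green, red), "depth" (400x640 float32, m along the optical axis (not along the pixel's ray), 0 where there is no reading), "fx", "fy", "cx", "cy" (pixels), "D" ([k1, k2, p1, p2, k3] as OpenCV has them; the pictures are not rectified), "world_to_cam" (4x4, takes a point from world to camera coordinates). Camera axes: x right, y up, looking along -z (the intrinsics and any distortion apply to the point x, -y, -z); pixel columns grow to the right and rows downward; lengths in m; the calibration is good to about 2 mm. A picture is of the moment at which its call begins.
- robot.hand_in(): hands the job in; it is judged then, once.
The state is a dict: "time": time; "qpos": joint angles; "qvel": joint speeds; "joint_efforts": joint torques, N m; "tool_pos": TCP position; "tool_rot": TCP orientation; "contact_force": force on the tool from outside, world axes, zero at the start; "torque": the same for the moment, N m; "opening": finger opening in m; "grip_force": force on a finger pad.
Only numpy, scipy, OpenCV 4.12 (cv2) and the standard library are available. Lean on these libraries where they do the work, as an engineer would, in place of code of your own. Each camera call takes 0.05 s, during which the arm holds its last target. There are 200 camera calls.

## Task

Put the four tan-brown abrasive sleeves (the hollow tubes) away on the storage pegs by size: the largest sleeve over the thickest peg, the smallest over the thinnest, and the two between in the same order, each standing upright and fully down on the peg's block. Leave the roll of tape and the solid dowel end standing among them where they are.

Things in the scene. Friction and masses are not known exactly. Their poses are not given: they have to be found in the camera images.
- sleeve_32: the smallest of four abrasive sleeves: an open, rigid tan-brown tube standing upright, 32 mm outside diameter, 26 mm bore, 50 mm tall. Origin at the centre of its underside, z up its axis (yaw means nothing).
- sleeve_43: the second smallest of four abrasive sleeves: an open, rigid tan-brown tube standing upright, 43 mm outside diameter, 37 mm bore, 50 mm tall. Origin at the centre of its underside, z up its axis (yaw means nothing).
- sleeve_54: the second largest of four abrasive sleeves: an open, rigid tan-brown tube standing upright, 54 mm outside diameter, 48 mm bore, 50 mm tall. Origin at the centre of its underside, z up its axis (yaw means nothing).
- sleeve_66: the largest of four abrasive sleeves: an open, rigid tan-brown tube standing upright, 66 mm outside diameter, 60 mm bore, 50 mm tall. Origin at the centre of its underside, z up its axis (yaw means nothing).
- peg_10: the thinnest of four storage pegs, where the smallest sleeve belongs: an upright dark round wooden peg, 10 mm diameter, in the middle of a fixed pale plywood block 76 x 76 mm and 12 mm thick; the peg rises 30 mm above the block (its top 42 mm above the bench). Origin at the centre of the block's underside, straight under the peg's axis.
- peg_20: the second thinnest of four storage pegs, where the second smallest sleeve belongs: an upright dark round wooden peg, 20 mm diameter, in the middle of a fixed pale plywood block 76 x 76 mm and 12 mm thick; the peg rises 30 mm above the block (its top 42 mm above the bench). Origin at the centre of the block's underside, straight under the peg's axis.
- peg_30: the second thickest of four storage pegs, where the second largest sleeve belongs: an upright dark round wooden peg, 30 mm diameter, in the middle of a fixed pale plywood block 76 x 76 mm and 12 mm thick; the peg rises 30 mm above the block (its top 42 mm above the bench). Origin at the centre of the block's underside, straight under the peg's axis.
- peg_42: the thickest of four storage pegs, where the largest sleeve belongs: an upright dark round wooden peg, 42 mm diameter, in the middle of a fixed pale plywood block 76 x 76 mm and 12 mm thick; the peg rises 30 mm above the block (its top 42 mm above the bench). Origin at the centre of the block's underside, straight under the peg's axis.
- tape_roll: a bystander: roll of cream paper tape lying flat, 90 mm outside diameter, 76 mm bore, 24 mm tall. Origin at the centre of its underside.
- dowel_end: a bystander: solid round wooden dowel end standing upright, 38 mm diameter, 50 mm tall, with no bore. Origin at the centre of its underside.
Not all that is in view belongs to the job. Leave any purple or turquoise look-alike of the peg_42 alone.

How it is judged:
At the end, for the whole second after the job is handed in: Each of the four sleeves stands upright (within 0.12 rad) over the peg of its own rank in size, its axis within 12 mm of the peg's and its underside down on the block (8 to 18 mm above the bench), released and at rest (horizontal distance between sleeve_32 and peg_10 below 0.012 m and height (world z) of sleeve_32 between 0.008 and 0.018 m and angle between each of sleeve_32, sleeve_43, sleeve_54, sleeve_66's own z axis and vertical below 0.12 rad and linear speed of each of sleeve_32, sleeve_43, sleeve_54, sleeve_66 below 0.02 m/s and horizontal distance between sleeve_43 and peg_20 below 0.012 m and height (world z) of sleeve_43 between 0.008 and 0.018 m and horizontal distance between sleeve_54 and peg_30 below 0.012 m and height (world z) of sleeve_54 between 0.008 and 0.018 m and horizontal distance between sleeve_66 and peg_42 below 0.012 m and height (world z) of sleeve_66 between 0.008 and 0.018 m); the robot touches nothing.
It fails at once if the roll of tape is moved by more than 30 mm (distance of tape_roll from where it was at the start of the episode above 0.03 m).
It fails at once if the dowel end is moved by more than 30 mm (distance of dowel_end from where it was at the start of the episode above 0.03 m).
It fails at once if the dowel end is knocked over (angle between dowel_end's own z axis and vertical above 0.5 rad).
It also fails if it takes over 96 s, if anything falls off the work surface, if the arm or the gripper's body presses on something with over 40 N, if the wrist force passes 120 N, or if a joint passes its speed limit or range.

## Working session

There is one attempt and no reset: what is moved stays moved. The work goes in short steps, Python scripts to look and compute and a tool call to move; the robot and the scene stay as the last step left them, time stands still between calls to the robot, and variables do not carry over. Pictures are saved under pics/ and viewed, at most 14 in all, crops included, and the job is handed in when it is done.

Besides the shell and the picture viewer there is one more tool, called as name([rows], argument=value, ...), one row to a line, values as JSON. carry_out: Moves the arm, as the interface text tells. Its arguments: {"type":"object","properties":{"deltas":{"type":"array","items":{"type":"array","items":{"type":"number"}}},"force":{"type":"number"}},"required":["deltas"]}

```bash
mkdir -p pics; cat > h.py <<'E'
import cv2, numpy as np
from cell import robot, cams
def cloud(c):
    h,w=c["depth"].shape
    u,v=np.meshgrid(np.arange(w),np.arange(h))
    K=np.array([[c["fx"],0,c["cx"]],[0,c["fy"],c["cy"]],[0,0,1]])
    p=cv2.undistortPoints(np.stack([u,v],-1).reshape(-1,1,2).astype(np.float64),K,np.array(c["D"],float)).reshape(h,w,2)
    d=c["depth"]
    P=np.stack([p[...,0]*d,-p[...,1]*d,-d,np.ones_like(d)],-1)
    return (P@np.linalg.inv(c["world_to_cam"]).T)[...,:3]
E
python3 - <<'E'
from h import *
s=robot.observe();print(s, robot.nose_length)
for n in("top","side"):
    c=cams.read_camera(n);cv2.imwrite(f"pics/{n}0.png",c["image"]);np.savez(f"{n}0.npz",**c)
    print(n,np.linalg.inv(c["world_to_cam"]).round(3))
E
```

```text
{'time': 0.0, 'qpos': array([ 9.95015442e-01,  3.42721252e-01,  1.52505353e+00, -6.78193842e-06,
        1.27540532e+00, -1.45980672e-01]), 'qvel': array([-5.90033411e-05,  2.07460374e-04,  1.61096535e-04, -7.30303838e-04,
        2.02194032e-03, -1.63503459e-03]), 'joint_efforts': array([ 4.35839211e-04, -4.31261909e+01, -2.44210517e+01,  7.17068324e-02,
        5.62585273e-02, -1.53894198e-04]), 'tool_pos': array([0.21850609, 0.47691198, 0.23403298]), 'tool_rot': array([-3.14002115e+00, -2.24498063e-04,  2.71179424e+00]), 'contact_force': array([-0.01998123,  0.44964712,  0.46366197]), 'torque': array([ 0.02782722, -0.01949511, -0.04178371]), 'grip_force': 0.0, 'opening': 0.09171014942934397} 0.008
top [[-0.018  0.991 -0.13   0.251]
 [-1.    -0.016  0.018  0.018]
 [ 0.016  0.13   0.991  1.231]
 [ 0.     0.     0.     1.   ]]
side [[ 0.842  0.361 -0.4   -0.002]
 [-0.539  0.542 -0.645 -0.631]
 [-0.016  0.759  0.651  0.719]
 [ 0.     0.     0.     1.   ]]
```

View pics/top0.png

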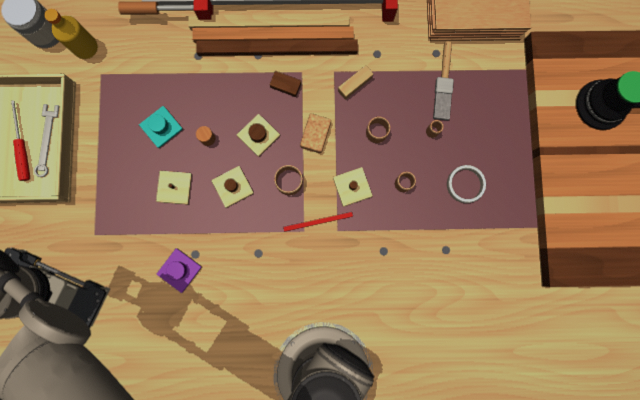

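View pics/side0.png

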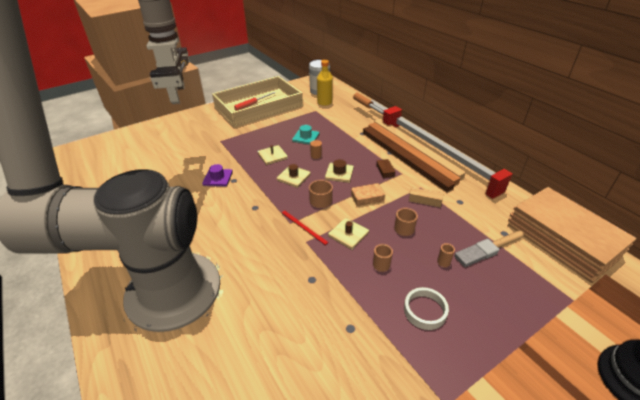

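The top view shows the sleeves at (289,180), (378,129), (406,181) and (436,128). The pegs are at (173,187), (232,186), (257,133) and (353,186), the dowel is at (205,135) and the tape at (467,184). The turquoise and purple blocks are decoys. Next I measure positions.

```bash
cat >> h.py <<'E'
def obj(c,P,cu,cv,r,lo,hi):
    """centre of points with height in lo..hi within r px of (cu,cv): min enclosing circle"""
    h,w=P.shape[:2];v,u=np.mgrid[:h,:w]
    m=((u-cu)**2+(v-cv)**2<r*r)&(P[...,2]>lo)&(P[...,2]<hi)
    p=P[m]
    if len(p)<4:return None
    q=p[:,:2].astype(np.float32)
    (x,y),R=cv2.minEnclosingCircle(q)
    A=np.c_[2*q,np.ones(len(q))];s=np.linalg.lstsq(A,(q**2).sum(1),rcond=None)[0]
    return len(p),np.round([x,y,2*R],4),"mean",q.mean(0).round(4),"fit",s[:2].round(4),"zmax",p[:,2].max().round(4)
E
python3 - <<'E'
from h import *
c=dict(np.load("top0.npz"));P=cloud(c)
print("mat z",P[220,250],P[100,120])
for n,u,v,r,lo,hi in [("s66",289,180,20,.042,.06),("s54",378,129,18,.042,.06),("s43",406,181,15,.042,.06),("s32",436,128,11,.042,.06),
 ("p42",257,133,20,.034,.05),("p30",232,186,20,.034,.05),("p20",353,186,20,.034,.05),("p10",173,187,15,.03,.05),("dowel",205,135,14,.042,.06),("tape",467,184,26,.015,.03),
 ("b42",257,133,30,.008,.02),("b30",232,186,27,.008,.02),("b20",353,186,27,.008,.02),("b10",173,187,27,.008,.02),("scraper",443,95,16,.004,.2),("wood1",317,132,22,.005,.1),("wood2",356,82,22,.005,.1),("wood3",285,83,18,.005,.1),("turq",160,127,22,.03,.1),("pen",318,221,36,.003,.1)]:
    print(n,obj(c,P,u,v,r,lo,hi))
E
```

```text
mat z [0.35900325 0.16855555 0.00251438] [0.66154042 0.48842467 0.00196864]
s66 (132, array([0.4512, 0.0739, 0.0664]), 'mean', array([0.4509, 0.0735], dtype=float32), 'fit', array([0.4508, 0.0738]), 'zmax', np.float64(0.0554))
s54 (120, array([ 0.5712, -0.1429,  0.055 ]), 'mean', array([ 0.5714, -0.143 ], dtype=float32), 'fit', array([ 0.5709, -0.1423]), 'zmax', np.float64(0.056))
s43 (85, array([ 0.4431, -0.2029,  0.0433]), 'mean', array([ 0.4428, -0.2037], dtype=float32), 'fit', array([ 0.4426, -0.2031]), 'zmax', np.float64(0.0538))
s32 (66, array([ 0.5717, -0.2804,  0.033 ]), 'mean', array([ 0.5725, -0.2796], dtype=float32), 'fit', array([ 0.5717, -0.2798]), 'zmax', np.float64(0.0558))
p42 (243, array([0.5678, 0.1478, 0.0429]), 'mean', array([0.5672, 0.1474], dtype=float32), 'fit', array([0.5674, 0.1475]), 'zmax', np.float64(0.0492))
p30 (132, array([0.4407, 0.2102, 0.0304]), 'mean', array([0.4406, 0.2097], dtype=float32), 'fit', array([0.4407, 0.2098]), 'zmax', np.float64(0.0479))
p20 (57, array([ 0.4364, -0.0797,  0.0194]), 'mean', array([ 0.4361, -0.0795], dtype=float32), 'fit'
[... 1355 characters left out ...]
8, 0.0079], dtype=float32), 'fit', array([0.5664, 0.0074]), 'zmax', np.float64(0.0363))
wood2 (560, array([ 0.695 , -0.0996,  0.1083]), 'mean', array([ 0.6918, -0.092 ], dtype=float32), 'fit', array([ 0.6918, -0.093 ]), 'zmax', np.float64(0.0367))
wood3 (525, array([0.699, 0.083, 0.088]), 'mean', array([0.6933, 0.0801], dtype=float32), 'fit', array([0.6945, 0.08  ]), 'zmax', np.float64(0.0282))
turq (260, array([0.5916, 0.3842, 0.0432]), 'mean', array([0.5904, 0.3835], dtype=float32), 'fit', array([0.5908, 0.384 ]), 'zmax', np.float64(0.0515))
pen (939, array([0.3543, 0.0052, 0.1729]), 'mean', array([0.3587, 0.0019], dtype=float32), 'fit', array([0.359 , 0.0041]), 'zmax', np.float64(0.0189))
```

carry_out([
  [0, 0, 0, 0, 0, -0.1075, 1],
  [0, 0, 0, 0, 0, -0.1075, 1],
  [0, 0, 0, 0, 0, -0.1075, 1],
  [0, 0, 0, 0, 0, -0.1075, 1],
  [-1.9, -3.35, 0.95, 0, 0, 0, 1],
  [-1.9, -3.35, 0.95, 0, 0, 0, 1],
  [-1.9, -3.35, 0.95, 0, 0, 0, 1],
  [-1.9, -3.35, 0.95, 0, 0, 0, 1],
], force=15)

```text
time: 0.77
tool_pos: [0.2948, 0.3418, 0.196]
tool_rot: [-3.141, -0.0, -3.14]
contact_force: [0.9, -0.1, -0.1]
opening: 0.092
grip_force: 0.0
```

carry_out([
  [-1.9, -3.35, 0.95, 0, 0, 0, 1],
  [-1.9, -3.35, 0.95, 0, 0, 0, 1],
  [-1.9, -3.35, 0.95, 0, 0, 0, 1],
  [-1.9, -3.35, 0.95, 0, 0, 0, 1],
  [-1.9, -3.35, 0.95, 0, 0, 0, 1],
  [-1.9, -3.35, 0.95, 0, 0, 0, 1],
  [-1.9, -3.35, 0.95, 0, 0, 0, 1],
  [-1.9, -3.35, 0.95, 0, 0, 0, 1],
])

```text
time: 1.43
tool_pos: [0.4473, 0.0735, 0.1202]
tool_rot: [3.141, -0.0, -3.142]
contact_force: [0.6, 0.1, 0.0]
opening: 0.0918
grip_force: 0.0
```

carry_out([
  [0, 0, 0, 0, 0, 0, 1],
  [0, 0, 0, 0, 0, 0, 1],
  [0, 0, 0, 0, 0, 0, 1],
  [0, 0, 0, 0, 0, 0, 1],
  [0, 0, 0, 0, 0, 0, 1],
  [0, 0, 0, 0, 0, 0, 1],
  [0, 0, 0, 0, 0, 0, 1],
  [0, 0, 0, 0, 0, 0, 1],
])

```text
time: 2.1
tool_pos: [0.4467, 0.0759, 0.1209]
tool_rot: [3.142, 0.0, -3.14]
contact_force: [0.6, -0.0, 0.6]
opening: 0.0917
grip_force: 0.0
```

carry_out([
  [-0.45, -0.15, 0, 0, 0, 0, 1],
  [0, 0, 1.8, 0, 0, 0, 1],
  [0, 0, 1.8, 0, 0, 0, 1],
  [0, 0, 1.8, 0, 0, 0, 1],
  [0, 0, 1.8, 0, 0, 0, 1],
  [0, 0, 1.8, 0, 0, 0, 1],
  [0, 0, 0, 0, 0, 0, 1],
  [0, 0, 0, 0, 0, 0, 0.6],
])

```text
time: 2.77
tool_pos: [0.4511, 0.0738, 0.0303]
tool_rot: [3.142, -0.002, -3.141]
contact_force: [-0.1, 0.2, 0.8]
opening: 0.0887
grip_force: 0.0
```

carry_out([
  [0, 0, 0, 0, 0, 0, 0.5],
  [0, 0, 0, 0, 0, 0, 0.5],
  [0, 0, 0, 0, 0, 0, 0.5],
  [0, 0, 0, 0, 0, 0, 0.5],
  [0, 0, 0, 0, 0, 0, 0.5],
  [0, 0, 0, 0, 0, 0, 0.5],
  [0, 0, 0, 0, 0, 0, 0.5],
  [0, 0, 0, 0, 0, 0, 0.5],
])

```text
time: 3.43
tool_pos: [0.452, 0.0739, 0.0316]
tool_rot: [3.141, 0.002, -3.141]
contact_force: [-1.4, 0.4, 6.4]
opening: 0.0669
grip_force: 15.0
```

carry_out([
  [0, 0, -2, 0, 0, 0, 0.5],
  [0, 0, -3.5, 0, 0, 0, 0.5],
  [0, 0, -3.5, 0, 0, 0, 0.5],
  [-2.9, 1.85, 0, 0, 0, 0, 0.5],
  [-2.9, 1.85, 0, 0, 0, 0, 0.5],
  [-2.9, 1.85, 0, 0, 0, 0, 0.5],
  [-2.9, 1.85, 0, 0, 0, 0, 0.5],
  [0, 0, 0, 0, 0, 0, 0.5],
])

```text
time: 4.1
tool_pos: [0.5717, 0.1505, 0.1208]
tool_rot: [3.14, 0.005, -3.14]
contact_force: [-1.3, -0.1, -0.7]
opening: 0.0669
grip_force: 15.0
```

```bash
python3 - <<'E'
from h import *
print(robot.observe()["tool_pos"],robot.observe()["opening"])
c=cams.read_camera("side");cv2.imwrite("pics/side1.png",cv2.resize(c["image"][60:260,200:460],None,fx=2.5,fy=2.5))
E
```

```text
[0.57171844 0.15054759 0.12080218] 0.06693093922455186
```

View pics/side1.png

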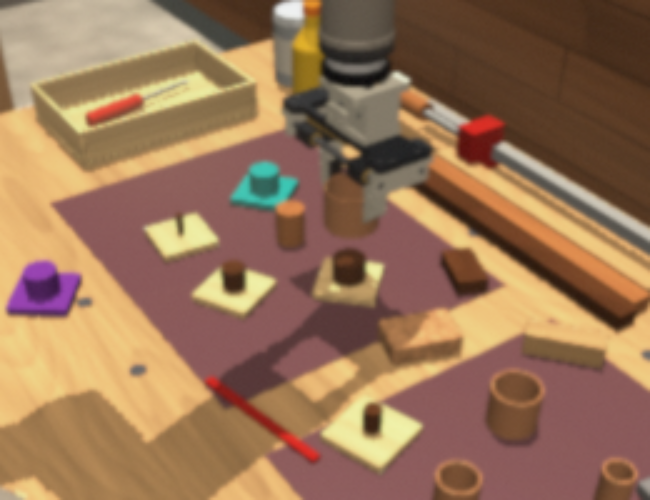

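The crop shows the largest sleeve held upright at about (350,205), above the thick peg at (349,267). I'll lower it and release.

carry_out([
  [0, 0, 0, 0, 0, 0, 0.5],
  [0, 0, 2, 0, 0, 0, 0.5],
  [0, 0, 2, 0, 0, 0, 0.5],
  [0, 0, 2, 0, 0, 0, 0.5],
  [0, 0, 1.0, 0, 0, 0, 0.5],
  [0, 0, 0.5, 0, 0, 0, 0.5],
  [0, 0, 0.1, 0, 0, 0, 0.5],
  [0, 0, 0, 0, 0, 0, 0.5],
])

```text
time: 4.82
tool_pos: [0.5675, 0.1476, 0.0453]
tool_rot: [3.141, 0.001, 3.141]
contact_force: [0.5, -0.1, -0.5]
opening: 0.0669
grip_force: 15.0
```

carry_out([
  [0, 0, 0.1, 0, 0, 0, 0.5],
  [0, 0, 0.1, 0, 0, 0, 0.6],
  [0, 0, 0, 0, 0, 0, 1],
  [0, 0, 0, 0, 0, 0, 1],
  [0, 0, 0, 0, 0, 0, 1],
  [0, 0, -2, 0, 0, 0, 1],
  [0, 0, -3, 0, 0, 0, 1],
  [0, 0, -2.8, 0, 0, 0, 1],
])

```text
time: 5.48
tool_pos: [0.5668, 0.1478, 0.1213]
tool_rot: [-3.141, -0.002, -3.141]
contact_force: [1.4, -1.0, 0.3]
opening: 0.0913
grip_force: 0.0
```

carry_out([
  [-0.4, -3.6, 0, 0, 0, 0, 1],
  [0, -3.6, 0, 0, 0, 0, 1],
  [0, -3.6, 0, 0, 0, 0, 1],
  [0, -3.6, 0, 0, 0, 0, 1],
  [0, -3.6, 0, 0, 0, 0, 1],
  [0, -3.7, 0, 0, 0, 0, 0.9],
  [0, -3.7, 0, 0, 0, 0, 0.9],
  [0, -3.6, 0, 0, 0, 0, 0.9],
])

```text
time: 6.15
tool_pos: [0.5711, -0.144, 0.1209]
tool_rot: [-3.142, 0.0, -3.141]
contact_force: [0.8, -0.5, 0.9]
opening: 0.0833
grip_force: 0.0
```

```bash
python3 - <<'E'
from h import *
print(robot.observe()["tool_pos"])
c=cams.read_camera("top");P=cloud(c)
print(obj(c,P,257,133,26,.054,.075))
print("s54",obj(c,P,378,129,18,.042,.06))
E
```

```text
[ 0.57110834 -0.14401528  0.12094699]
(150, array([0.5665, 0.1478, 0.0673]), 'mean', array([0.567 , 0.1466], dtype=float32), 'fit', array([0.5665, 0.1468]), 'zmax', np.float64(0.0681))
s54 None
```

The largest sleeve is seated: its centre is within 2 mm of the peg's. Next is sleeve_54.

carry_out([
  [0, 0, 0, 0, 0, 0, 0.9],
  [0, 0, 2.5, 0, 0, 0, 0.9],
  [0, 0, 2.5, 0, 0, 0, 0.9],
  [0, 0, 2.5, 0, 0, 0, 0.9],
  [0, 0, 1.5, 0, 0, 0, 0.9],
  [0, 0, 0, 0, 0, 0, 0.8],
  [0, 0, 0, 0, 0, 0, 0.4],
  [0, 0, 0, 0, 0, 0, 0.4],
])

```text
time: 6.87
tool_pos: [0.5722, -0.1417, 0.0319]
tool_rot: [-3.141, 0.002, -3.141]
contact_force: [-0.9, -0.6, 0.5]
opening: 0.0667
grip_force: 0.0
```

carry_out([
  [0, 0, 0, 0, 0, 0, 0.4],
  [0, 0, 0, 0, 0, 0, 0.4],
  [0, 0, 0, 0, 0, 0, 0.4],
  [0, 0, 0, 0, 0, 0, 0.4],
  [0, 0, 0, 0, 0, 0, 0.4],
  [0, 0, -2, 0, 0, 0, 0.4],
  [0, 0, -3.5, 0, 0, 0, 0.4],
  [0, 0, -3.5, 0, 0, 0, 0.4],
])

```text
time: 7.53
tool_pos: [0.5704, -0.1419, 0.1208]
tool_rot: [3.14, -0.003, 3.142]
contact_force: [0.3, -0.3, 0.0]
opening: 0.0536
grip_force: 15.0
```

carry_out([
  [1.3, 3.52, 0, 0, 0, 0, 0.4],
  [1.3, 3.52, 0, 0, 0, 0, 0.4],
  [1.3, 3.52, 0, 0, 0, 0, 0.4],
  [1.3, 3.52, 0, 0, 0, 0, 0.4],
  [1.3, 3.52, 0, 0, 0, 0, 0.4],
  [1.3, 3.52, 0, 0, 0, 0, 0.4],
  [1.3, 3.52, 0, 0, 0, 0, 0.4],
  [1.3, 3.52, 0, 0, 0, 0, 0.4],
])

```text
time: 8.2
tool_pos: [0.4664, 0.1408, 0.121]
tool_rot: [3.141, 0.001, 3.141]
contact_force: [0.1, -0.0, -0.2]
opening: 0.0535
grip_force: 15.0
```

carry_out([
  [1.3, 3.52, 0, 0, 0, 0, 0.4],
  [1.3, 3.52, 0, 0, 0, 0, 0.4],
  [0, 0, 0, 0, 0, 0, 0.4],
  [0, 0, 0, 0, 0, 0, 0.4],
  [0, 0, 0, 0, 0, 0, 0.4],
  [0, 0, 0, 0, 0, 0, 0.4],
  [0, 0, 0, 0, 0, 0, 0.4],
  [0, 0, 0, 0, 0, 0, 0.4],
])

```text
time: 8.87
tool_pos: [0.4418, 0.2087, 0.1207]
tool_rot: [-3.142, 0.0, 3.14]
contact_force: [-0.1, -0.0, -1.0]
opening: 0.0534
grip_force: 15.0
```

carry_out([
  [0, 0, 2, 0, 0, 0, 0.4],
  [0, 0, 2, 0, 0, 0, 0.4],
  [0, 0, 2, 0, 0, 0, 0.4],
  [0, 0, 1, 0, 0, 0, 0.4],
  [0, 0, 0.5, 0, 0, 0, 0.4],
  [0, 0, 0.1, 0, 0, 0, 0.4],
  [0, 0, 0.1, 0, 0, 0, 0.4],
  [0, 0, 0.1, 0, 0, 0, 0.4],
])

```text
time: 9.53
tool_pos: [0.4419, 0.2098, 0.044]
tool_rot: [3.141, 0.001, -3.141]
contact_force: [-4.4, -2.5, 16.1]
opening: 0.053
grip_force: 15.0
```

carry_out([
  [0, 0, 0, 0, 0, 0, 0.5],
  [0, 0, 0, 0, 0, 0, 0.85],
  [0, 0, 0, 0, 0, 0, 0.85],
  [0, 0, 0, 0, 0, 0, 0.85],
  [0, 0, 0, 0, 0, 0, 0.85],
  [0, 0, -2, 0, 0, 0, 0.85],
  [0, 0, -3, 0, 0, 0, 0.85],
  [0, 0, -2.8, 0, 0, 0, 0.85],
])

```text
time: 10.2
tool_pos: [0.4408, 0.2097, 0.1213]
tool_rot: [-3.141, -0.002, -3.141]
contact_force: [1.0, -0.6, -0.1]
opening: 0.0781
grip_force: 0.0
```

carry_out([
  [-0.2, -3.75, 0, 0, 0, 0, 0.85],
  [0, -3.75, 0, 0, 0, 0, 0.85],
  [0, -3.75, 0, 0, 0, 0, 0.85],
  [0, -3.75, 0, 0, 0, 0, 0.85],
  [0, -3.75, 0, 0, 0, 0, 0.85],
  [0, -3.75, 0, 0, 0, 0, 0.85],
  [0, -3.75, 0, 0, 0, 0, 0.85],
  [0, -3.75, 0, 0, 0, 0, 0.85],
])

```text
time: 10.87
tool_pos: [0.4431, -0.092, 0.1209]
tool_rot: [3.142, 0.0, -3.141]
contact_force: [0.8, -0.5, -0.0]
opening: 0.0779
grip_force: 0.0
```

carry_out([
  [0, -3.75, 0, 0, 0, 0, 0.85],
  [0, -3.75, 0, 0, 0, 0, 0.85],
  [0, -3.75, 0, 0, 0, 0, 0.85],
  [0, 0, 0, 0, 0, 0, 0.85],
  [0, 0, 0, 0, 0, 0, 0.85],
  [0, 0, 0, 0, 0, 0, 0.85],
  [0, 0, 0, 0, 0, 0, 0.85],
  [0, 0, 0, 0, 0, 0, 0.85],
])

```text
time: 11.53
tool_pos: [0.4434, -0.2013, 0.1207]
tool_rot: [3.141, -0.0, -3.139]
contact_force: [0.5, 0.5, 0.4]
opening: 0.0783
grip_force: 0.0
```

```bash
python3 - <<'E'
from h import *
print(robot.observe()["tool_pos"])
c=cams.read_camera("top");P=cloud(c)
print(obj(c,P,232,186,26,.054,.075))
E
```

```text
[ 0.44340923 -0.20128412  0.12071949]
(116, array([0.4412, 0.2089, 0.0547]), 'mean', array([0.4403, 0.2088], dtype=float32), 'fit', array([0.4409, 0.2085]), 'zmax', np.float64(0.0676))
```

sleeve_54 is seated. Next is sleeve_43.

carry_out([
  [0, 0, 2.5, 0, 0, 0, 0.85],
  [0, 0, 2.5, 0, 0, 0, 0.85],
  [0, 0, 2.5, 0, 0, 0, 0.85],
  [0, 0, 1.5, 0, 0, 0, 0.85],
  [0, 0, 0, 0, 0, 0, 0.8],
  [0, 0, 0, 0, 0, 0, 0.3],
  [0, 0, 0, 0, 0, 0, 0.3],
  [0, 0, 0, 0, 0, 0, 0.3],
])

```text
time: 12.25
tool_pos: [0.4443, -0.2029, 0.032]
tool_rot: [-3.14, 0.002, -3.141]
contact_force: [-0.2, 0.1, 0.4]
opening: 0.0581
grip_force: 0.0
```

carry_out([
  [0, 0, 0, 0, 0, 0, 0.3],
  [0, 0, 0, 0, 0, 0, 0.3],
  [0, 0, 0, 0, 0, 0, 0.3],
  [0, 0, 0, 0, 0, 0, 0.3],
  [0, 0, 0, 0, 0, 0, 0.3],
  [0, 0, -2, 0, 0, 0, 0.3],
  [0, 0, -3.5, 0, 0, 0, 0.3],
  [0, 0, -3.5, 0, 0, 0, 0.3],
])

```text
time: 12.92
tool_pos: [0.4424, -0.2021, 0.1209]
tool_rot: [3.14, -0.003, -3.141]
contact_force: [0.6, -1.2, -0.0]
opening: 0.0417
grip_force: 15.0
```

carry_out([
  [0.65, 3.1, 0, 0, 0, 0, 0.3],
  [0, 3.1, 0, 0, 0, 0, 0.3],
  [0, 3.1, 0, 0, 0, 0, 0.3],
  [0, 3.05, 0, 0, 0, 0, 0.3],
  [0, 0, 0, 0, 0, 0, 0.3],
  [0, 0, 0, 0, 0, 0, 0.3],
  [0, 0, 0, 0, 0, 0, 0.3],
  [0, 0, 0, 0, 0, 0, 0.3],
])

```text
time: 13.58
tool_pos: [0.4371, -0.08, 0.1207]
tool_rot: [-3.141, 0.0, 3.141]
contact_force: [-0.4, 0.2, -0.4]
opening: 0.0416
grip_force: 15.0
```

carry_out([
  [0, 0, 2, 0, 0, 0, 0.3],
  [0, 0, 2, 0, 0, 0, 0.3],
  [0, 0, 2, 0, 0, 0, 0.3],
  [0, 0, 1, 0, 0, 0, 0.3],
  [0, 0, 0.5, 0, 0, 0, 0.3],
  [0, 0, 0.1, 0, 0, 0, 0.3],
  [0, 0, 0.1, 0, 0, 0, 0.3],
  [0, 0, 0, 0, 0, 0, 0.3],
])

```text
time: 14.25
tool_pos: [0.4373, -0.0797, 0.0442]
tool_rot: [-3.141, 0.001, 3.141]
contact_force: [-0.0, -0.2, -0.1]
opening: 0.042
grip_force: 15.0
```

carry_out([
  [0, 0, 0, 0, 0, 0, 0.4],
  [0, 0, 0, 0, 0, 0, 0.7],
  [0, 0, 0, 0, 0, 0, 0.7],
  [0, 0, 0, 0, 0, 0, 0.7],
  [0, 0, 0, 0, 0, 0, 0.7],
  [0, 0, -2, 0, 0, 0, 0.7],
  [0, 0, -3, 0, 0, 0, 0.7],
  [0, 0, -2.7, 0, 0, 0, 0.7],
])

```text
time: 14.92
tool_pos: [0.4364, -0.0789, 0.1215]
tool_rot: [3.141, -0.001, -3.141]
contact_force: [-0.0, -0.1, -0.5]
opening: 0.0643
grip_force: 0.0
```

carry_out([
  [-1.93, -2.86, 0, 0, 0, 0, 0.7],
  [-1.93, -2.86, 0, 0, 0, 0, 0.7],
  [-1.93, -2.86, 0, 0, 0, 0, 0.7],
  [-1.93, -2.86, 0, 0, 0, 0, 0.7],
  [-1.93, -2.86, 0, 0, 0, 0, 0.7],
  [-1.93, -2.86, 0, 0, 0, 0, 0.7],
  [-1.93, -2.86, 0, 0, 0, 0, 0.7],
  [0, 0, 0, 0, 0, 0, 0.7],
])

```text
time: 15.58
tool_pos: [0.5743, -0.2845, 0.1201]
tool_rot: [-3.139, 0.003, 3.139]
contact_force: [-1.1, 0.5, 0.2]
opening: 0.0642
grip_force: 0.0
```

```bash
python3 - <<'E'
from h import *
print(robot.observe()["tool_pos"])
c=cams.read_camera("top");P=cloud(c)
print(obj(c,P,353,186,22,.054,.075))
E
```

```text
[ 0.57434645 -0.28453333  0.12014162]
None
```

carry_out([
  [0, 0, 0, 0, 0, 0, 0.7],
  [0, 0, 2.5, 0, 0, 0, 0.7],
  [0, 0, 2.5, 0, 0, 0, 0.7],
  [0, 0, 2.5, 0, 0, 0, 0.7],
  [0, 0, 1.5, 0, 0, 0, 0.7],
  [0, 0, 0, 0, 0, 0, 0.7],
  [0, 0, 0, 0, 0, 0, 0.2],
  [0, 0, 0, 0, 0, 0, 0.2],
])

```text
time: 16.3
tool_pos: [0.5725, -0.2791, 0.0322]
tool_rot: [-3.141, 0.002, -3.141]
contact_force: [-0.1, -0.6, 0.6]
opening: 0.0552
grip_force: 0.0
```

carry_out([
  [0, 0, 0, 0, 0, 0, 0.2],
  [0, 0, 0, 0, 0, 0, 0.2],
  [0, 0, 0, 0, 0, 0, 0.2],
  [0, 0, 0, 0, 0, 0, 0.2],
  [0, 0, 0, 0, 0, 0, 0.2],
  [0, 0, -2, 0, 0, 0, 0.2],
  [0, 0, -3.5, 0, 0, 0, 0.2],
  [0, 0, -3.5, 0, 0, 0, 0.2],
])

```text
time: 16.97
tool_pos: [0.571, -0.2788, 0.1204]
tool_rot: [3.139, -0.003, -3.142]
contact_force: [0.6, 0.3, -0.5]
opening: 0.0306
grip_force: 15.0
```

```bash
python3 - <<'E'
from h import *
c=cams.read_camera("side");cv2.imwrite("pics/side2.png",cv2.resize(c["image"][80:320,200:520],None,fx=2.4,fy=2.4))
E
```

```text
(no output)
```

View pics/side2.png

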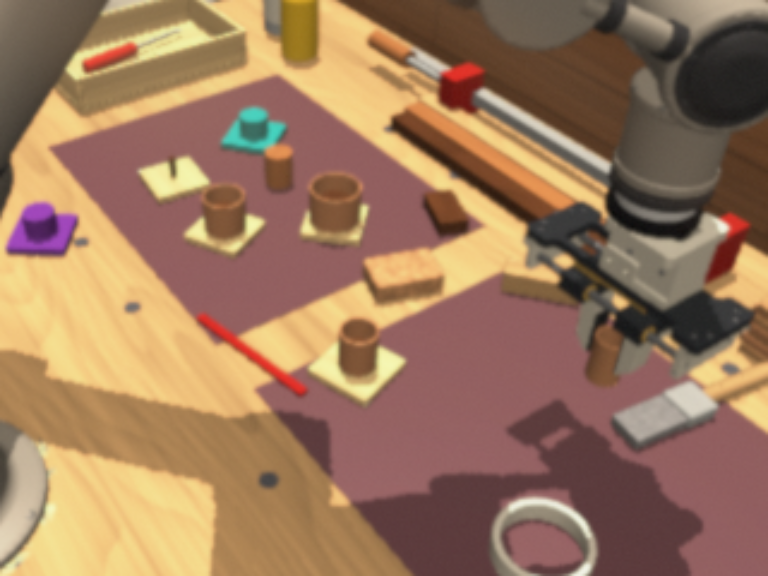

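The crop shows three sleeves seated at (335,205), (224,212) and (358,347). The smallest is in the jaws at (605,355). I'll carry it to the thin peg.

carry_out([
  [0.72, 3.5, 0, 0, 0, 0, 0.2],
  [0.72, 3.5, 0, 0, 0, 0, 0.2],
  [0.72, 3.5, 0, 0, 0, 0, 0.2],
  [0.72, 3.5, 0, 0, 0, 0, 0.2],
  [0.72, 3.5, 0, 0, 0, 0, 0.2],
  [0.72, 3.5, 0, 0, 0, 0, 0.2],
  [0.72, 3.5, 0, 0, 0, 0, 0.2],
  [0.72, 3.5, 0, 0, 0, 0, 0.2],
])

```text
time: 17.68
tool_pos: [0.5137, 0.0021, 0.1208]
tool_rot: [3.142, 0.0, 3.141]
contact_force: [0.9, 0.4, 0.0]
opening: 0.0309
grip_force: 15.0
```

carry_out([
  [0.72, 3.5, 0, 0, 0, 0, 0.2],
  [0.72, 3.5, 0, 0, 0, 0, 0.2],
  [0.72, 3.5, 0, 0, 0, 0, 0.2],
  [0.72, 3.5, 0, 0, 0, 0, 0.2],
  [0.72, 3.5, 0, 0, 0, 0, 0.2],
  [0.72, 3.5, 0, 0, 0, 0, 0.2],
  [0.72, 3.5, 0, 0, 0, 0, 0.2],
  [0.72, 3.5, 0, 0, 0, 0, 0.2],
])

```text
time: 18.35
tool_pos: [0.4561, 0.2823, 0.1208]
tool_rot: [3.141, 0.0, -3.141]
contact_force: [1.2, 0.4, 0.6]
opening: 0.0307
grip_force: 15.0
```

carry_out([
  [0.72, 3.5, 0, 0, 0, 0, 0.2],
  [0.72, 3.5, 0, 0, 0, 0, 0.2],
  [0, 0, 0, 0, 0, 0, 0.2],
  [0, 0, 0, 0, 0, 0, 0.2],
  [0, 0, 0, 0, 0, 0, 0.2],
  [0, 0, 0, 0, 0, 0, 0.2],
  [0, 0, 0, 0, 0, 0, 0.2],
  [0, 0, 0, 0, 0, 0, 0.2],
])

```text
time: 19.02
tool_pos: [0.4428, 0.3496, 0.1208]
tool_rot: [3.142, 0.0, 3.14]
contact_force: [-1.2, -0.2, -0.3]
opening: 0.0306
grip_force: 15.0
```

carry_out([
  [0, 0, 2, 0, 0, 0, 0.2],
  [0, 0, 2, 0, 0, 0, 0.2],
  [0, 0, 2, 0, 0, 0, 0.2],
  [0, 0, 1, 0, 0, 0, 0.2],
  [0, 0, 0.5, 0, 0, 0, 0.2],
  [0, 0, 0.1, 0, 0, 0, 0.2],
  [0, 0, 0.1, 0, 0, 0, 0.2],
  [0, 0, 0, 0, 0, 0, 0.2],
])

```text
time: 19.68
tool_pos: [0.4429, 0.3509, 0.0446]
tool_rot: [3.141, 0.001, -3.142]
contact_force: [0.3, -0.6, -0.1]
opening: 0.0313
grip_force: 15.0
```

carry_out([
  [0, 0, 0, 0, 0, 0, 0.3],
  [0, 0, 0, 0, 0, 0, 0.6],
  [0, 0, 0, 0, 0, 0, 0.6],
  [0, 0, 0, 0, 0, 0, 0.6],
  [0, 0, 0, 0, 0, 0, 0.6],
  [0, 0, -2, 0, 0, 0, 0.6],
  [0, 0, -3, 0, 0, 0, 0.6],
  [0, 0, -2.7, 0, 0, 0, 0.6],
])

```text
time: 20.35
tool_pos: [0.4419, 0.3504, 0.1214]
tool_rot: [-3.141, -0.001, -3.141]
contact_force: [1.1, 0.2, -0.3]
opening: 0.0549
grip_force: 0.0
```

carry_out([
  [0, 0, -2, 0, 0, 0, 0.6],
  [0, 0, -3, 0, 0, 0, 0.6],
  [0, 0, -3, 0, 0, 0, 0.6],
  [2, 3, 0, 0, 0, 0, 0.6],
  [2, 3, 0, 0, 0, 0, 0.6],
  [2, 3, 0, 0, 0, 0, 0.6],
  [2, 3, 0, 0, 0, 0, 0.6],
  [0, 0, 0, 0, 0, 0, 0.6],
])

```text
time: 21.02
tool_pos: [0.3583, 0.475, 0.2008]
tool_rot: [3.139, -0.001, -3.137]
contact_force: [-0.6, -1.0, -0.0]
opening: 0.0549
grip_force: 0.0
```

```bash
python3 - <<'E'
from h import *
c=cams.read_camera("top");P=cloud(c);cv2.imwrite("pics/top3.png",c["image"])
for n,u,v,r,lo,hi in [("s66",257,133,26,.054,.075),("s54",232,186,26,.054,.075),("s43",353,186,22,.054,.075),("s32",173,187,20,.054,.075),("dowel",205,135,14,.042,.06),("tape",467,184,26,.015,.03)]: print(n,obj(c,P,u,v,r,lo,hi))
E
```

```text
s66 (153, array([0.567 , 0.1463, 0.0665]), 'mean', array([0.5663, 0.1462], dtype=float32), 'fit', array([0.5665, 0.1465]), 'zmax', np.float64(0.0687))
s54 (113, array([0.441 , 0.2093, 0.0548]), 'mean', array([0.4407, 0.2085], dtype=float32), 'fit', array([0.4411, 0.2085]), 'zmax', np.float64(0.0692))
s43 (84, array([ 0.4365, -0.0799,  0.0434]), 'mean', array([ 0.4366, -0.0808], dtype=float32), 'fit', array([ 0.4361, -0.0797]), 'zmax', np.float64(0.0675))
s32 (71, array([0.4424, 0.3499, 0.0332]), 'mean', array([0.443 , 0.3494], dtype=float32), 'fit', array([0.4426, 0.3491]), 'zmax', np.float64(0.0688))
dowel (206, array([0.5606, 0.2724, 0.0397]), 'mean', array([0.5616, 0.2717], dtype=float32), 'fit', array([0.5617, 0.2717]), 'zmax', np.float64(0.0574))
tape (368, array([ 0.4378, -0.3534,  0.0913]), 'mean', array([ 0.4376, -0.3538], dtype=float32), 'fit', array([ 0.4372, -0.353 ]), 'zmax', np.float64(0.0299))
```

View pics/top3.png

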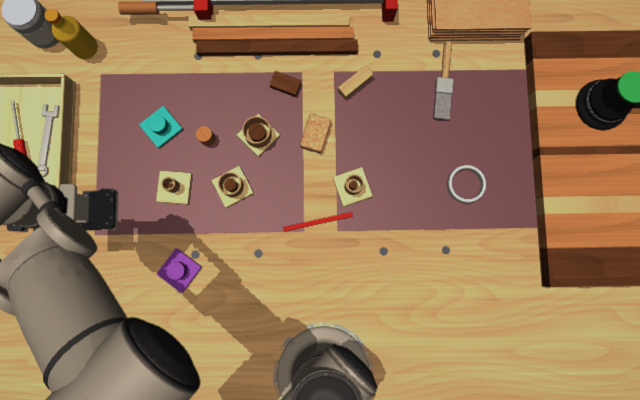

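The picture shows all four sleeves on their pegs at (257,133), (232,186), (353,186) and (171,184). The dowel and tape haven't moved, and the arm is clear. I'm handing in.

```bash
python3 -c "
from cell import robot
print(robot.hand_in())"
```

```text
the job is handed in; nothing more can be done
None
```

All four sleeves are on their matching pegs, each measured within about 2 mm of its peg's axis, with the tape and dowel left where they were; the job is handed in, and the hand-in returned no verdict.

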